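# Jack up the bench supply and hold it

## Robot

A 6-joint arm with a two-finger parallel gripper is mounted at the origin on a cart in front of the work surface, level with it; the furniture and walls round the work are solid. World frame = base frame: x ahead of the robot, y to its left, z up, the work surface at z = 0. Lengths are in mm, angles in degrees, forces in N, time in s.
With the tool pointing down it reaches from about 425 to 925 mm from the base axis. Payload 12.5 kg.
Tool frame: the origin (TCP) lies on the centre line of the jaws, within the pads' length; the fingertips stand 17 mm ahead of it and the grasp point (between the pads) lies 2 mm behind it (manip.tcp_to_tips is the z of the fingertips in the tool frame, in mm); z points along the fingers, y is the line along which they close (so a half turn about z gives the same grasp; the last joint's range is limited). The gripper opens to 85 mm and grips with 20 to 120 N. Pads are 22 mm wide; open, the fingers measure 114 mm over their backs; the gripper's body (76 mm by 85 mm) begins 54 mm behind the grasp point. The pads swing forward as they close: fully open they stand 13 mm farther back than shut.
Start: joints at [-74.404, 28.126, 89.318, -0, 62.55, -6.05], TCP at [230.571, -580.93, 248.327] pointing down, gripper open.
Joint ranges: [-177.58, 177.58], [-47.91, 125.51], [2.72, 160], [-65.01, 245.01], [3.68, 167.84], [-153.87, 153.87]. Speed limits (degrees/s): [127.2, 127.2, 159.86, 180, 180, 180].

## Interface

Orientations are given as a 3x3 rotation matrix whose columns are the frame's x, y, z axes.
In Python, from plant import manip gives the robot as it stands. The module is installed in compiled form; this text tells all that it offers.
- The arm moves only by the tool step_arm, never from a script. Its argument "series" is a list of rows, each an object of numbers: "x", "y", "z": the shift along the tool's x, y, z in mm; "ax", "ay", "az": the turn, a rotation vector about the tool's x, y, z in degrees. In form: [{"x": .., "y": .., "z": .., "ax": .., "ay": .., "az": ..}, ...]. A call has 1 to 10 rows; each row shifts and turns the commanded pose from where the row before left it, along the tool's axes as they then stand; what a row does not reach is not made up. A row lasts 1/8 s, in which the tool goes at most 62.5 mm and 10.7 degrees, less where a joint would pass 70% of its speed; a pose out of reach is approached as far as the arm can. A call with a gripper value outside its range is refused whole. "claw" is the opening, from -1 (shut) to 1 (fully open), set as the call begins (left out, the last holds). The fingers move at their own pace and stop on an object; the grip force is fixed at half the most. Time passes only in rows, so rows that do not move let the fingers close. It gives the time, the measured TCP pose, the force, the opening and the grip force at its end, in the units of the state.
- manip.sense(): the state, without advancing time (a new reading comes with each control period).
- manip.read_camera(name): name is "side" or "top"; returns a dict with "image" (400x640x3 uint8, blue, green, red), "fx", "fy", "cx", "cy" (pixels), "k1" (the pictures are not rectified: a ray, as slopes to the right and down, at radius r is drawn at 1 + k1 r^2 times it, then the intrinsics apply), "world_from_camera" (4x4, takes a point from camera to world coordinates). Camera axes: x right, y up, looking along -z (the intrinsics and any distortion apply to the point x, -y, -z); pixel columns grow to the right and rows downward; lengths in mm; the calibration is good to about 2 mm. A picture is of the moment at which its call begins. There is no depth.
- manip.job_done(): hands the job in; it is judged then, once.
Trained networks look in a picture, given as the dict that the camera call returned (one of the last four; its "shot" number tells which), for a name from the list of things; names that differ only in an ending like _2 or _b are one class to them, and where a whole thing is asked for, a point or a joint stands for the part that bears it (a point fixed in the world has none). Each returns a list of dicts, best first, with "confidence" (0 to 1); they miss things now and then, are a little off and sometimes report something else, mostly with a low value. They report only what shows in the picture. A call takes as long as a camera call.
- manip.find_in(picture, label): "location" ([column, row] in pixels, amid what is visible of it).
- manip.outline_of(picture, label): "mask" (400x640 bool, what is visible of it) and "location" ([column, row] in pixels, amid what is visible of it).
- manip.landmark_of(picture, label): "location" ([column, row] in pixels: a listed point, or the origin of a listed thing).
The state is a dict: "time_s": time; "joint_positions": joint angles; "dq": joint speeds; "effort": joint torques, N m; "eef_pos": TCP position; "eef_rot": TCP orientation; "ft_force": force on the tool from outside, world axes, zero at the start; "torque": the same for the moment, N m; "grip_width": finger opening in mm; "finger_force": force on a finger pad.
Only numpy, scipy, OpenCV 4.12 (cv2) and the standard library are available. Lean on these libraries where they do the work, as an engineer would, in place of code of your own. Each camera call takes 0.05 s, during which the arm holds its last target. There are 200 camera calls.

## Task

Set the small red jack flat on the counter with its saddle centred under the yellow-marked lift pad of the grey bench supply. Pump the black lever once fully down as a trial, let it come all the way back up, then push it fully down again and finish while still holding it down, so that the supply's tab side stays lifted on the jack alone. Do not shove the supply or disturb the other things on the counter.

Things in the scene. Friction and masses are not known exactly. Their poses are not given: they have to be found in the camera images.
- jack: Small red lever jack, loose, 0.99 kg. Origin: underside of base; x = towards the saddle (toe), z up. Base x -105 to +85, 70 mm wide, 8 thick. Grip it from above by its red body block, centre x = +3: 50 mm long, 34 mm wide across y, top at z = 66; its mass centres there. In front: ram guide 32 wide, 30 high. Behind: pivot ears 32 wide, 58 high, then the lever, sloping up over -x.
- saddle_top (a point): Centre of the top of the jack's saddle, a dark steel disc 34 mm in diameter at x = +60, y = 0 of the jack; 42 mm above the counter with the lever up. It rises straight up, 60 mm per rad of lever (30 mm at full stroke).
- press_point (a point): Centre of the top of the black paddle (48 long, 32 wide, 14 thick) at the lever's end, to be pushed down. The lever's pin lies along the jack's y at x = -34, z = 46; this point is 120 mm along the lever from the pin and 7 mm above its line. Lever up (sloping 0.49 rad up to the rear): x = -137, z = 109. Fully down (level): x = -154, z = 53 (jack frame, mm).
- lever (a joint): Lever of the jack: 0 = up (rest, slope 0.49 rad), 0.5 rad = fully down, its stop. A spring pushes it back up when let go (about 0.24 Nm up, 0.34 Nm down); with the load it needs about 5 to 8 N at the paddle. It does not latch.
- case: Grey bench power supply, loose, about 1.4 kg (varies 30 %), 160 (x) x 150 (y) mm, 90 high, on four rubber feet. Origin: centre, at the underside of the feet, z up. A steel lift tab, 50 mm wide, top at z = 66, sticks out of the middle of its -y side to y = -140. Lifted there, it tips on its feet at y = +60; the feet on the tab side leave the counter.
- lift_pad (a point): Centre of the underside of the lift pad, a black rubber disc 28 mm in diameter under the tab at x = 0, y = -120 of the case, 54 mm above the counter at rest (12 mm above the lowered saddle). A yellow 32 mm disc with a black dot on the tab's top marks it. The jack fits in along the case's +y, toe first.
- multimeter: Orange and black multimeter lying flat, 149 x 75 x 41 mm; bystander.
- tape_measure: Black tape measure with a yellow disc, standing, 37 x 74 x 64 mm; bystander.
- cutters: Red-handled cutters lying flat, 56 x 156 x 12 mm; bystander.
- screwdriver_2: Red screwdriver lying flat, 221 mm long; bystander.
- glue_a: Small white and blue glue bottle, standing, 39 mm in diameter, 125 mm high; bystander.

How it is judged:
By the outcome, as a careful person would: the job done as asked, in the order asked, and still so for the second after the job is handed in, while the arm keeps its last pose, push and grip.
It also fails if it takes over 61 s, if anything falls off the work surface, if the arm or the gripper's body presses on something with over 40 N, if the wrist force passes 120 N, or if a joint passes its speed limit or range.

## Working session

There is one attempt and no reset: what is moved stays moved. The work goes in short steps, Python scripts to look and compute and a tool call to move; the robot and the scene stay as the last step left them, time stands still between calls to the robot, and variables do not carry over. Pictures are saved under pics/ and viewed, at most 12 in all, crops included, and the job is handed in when it is done.

Besides the shell and the picture viewer there is one more tool, called by a JSON object that holds its "fn" and its "kwargs", one argument or row to a line. step_arm: Moves the arm, as the interface text tells. Its arguments: {"type":"object","properties":{"series":{"type":"array"},"claw":{"type":"number"}},"required":["series"]}

```bash
mkdir -p pics
cat > h.py <<'E'
import numpy as np, cv2
from plant import manip
def ray(p,uv):
    x=(uv[0]-p['cx'])/p['fx']; y=(uv[1]-p['cy'])/p['fy']
    rd=np.hypot(x,y); r=rd
    for _ in range(30): r=rd/(1+p['k1']*r*r)
    s=r/rd if rd>0 else 1
    T=np.array(p['world_from_camera']); d=T[:3,:3]@np.array([x*s,-y*s,-1.]); return T[:3,3],d
def atz(p,uv,z):
    o,d=ray(p,uv); return o+d*(z-o[2])/d[2]
def tri(a,ua,b,ub):
    o1,d1=ray(a,ua);o2,d2=ray(b,ub)
    A=np.stack([d1,-d2],1); s=np.linalg.lstsq(A,o2-o1,rcond=None)[0]
    q1=o1+s[0]*d1;q2=o2+s[1]*d2; return (q1+q2)/2,np.linalg.norm(q1-q2)
def proj(p,X):
    T=np.linalg.inv(np.array(p['world_from_camera'])); c=T[:3,:3]@np.asarray(X,float)+T[:3,3]
    x=c[0]/-c[2]; y=-c[1]/-c[2]; f=1+p['k1']*(x*x+y*y); return np.array([p['cx']+p['fx']*x*f,p['cy']+p['fy']*y*f])
E
python3 - <<'E'
from h import *
np.set_printoptions(precision=1,suppress=True)
P={n:manip.read_camera(n) for n in('top','side')}
for n in P:
    cv2.imwrite(f'pics/{n}0.png',P[n]['image']); print(n,np.array(P[n]['world_from_camera'])[:3,3],P[n]['k1'])
for l in('jack','saddle_top','press_point','case','lift_pad'):
    L={}
    for n in P:
        r=manip.landmark_of(P[n],l); 
        for q in r[:2]: print(l,n,np.array(q['location']),round(q['confidence'],2))
        if r:L[n]=r[0]['location']
    z={'jack':0,'saddle_top':42,'press_point':109,'case':0,'lift_pad':54}[l]
    for n in L: print('  atz',n,atz(P[n],L[n],z))
    if len(L)==2: print('  tri',*tri(P['top'],L['top'],P['side'],L['side']))
for l in('multimeter','tape_measure','cutters','screwdriver_2','glue_a'):
    for n in P:
        for q in manip.find_in(P[n],l)[:1]: print(l,n,np.array(q['location']),round(q['confidence'],2),atz(P[n],q['location'],10))
s=manip.sense();print(s['eef_rot'],s['time_s'],s['grip_width'],manip.tcp_to_tips,s['ft_force'])
E
```

```text
top [   5.4   86.3 1497.2] -0.14358432195310708
side [   46.6 -1438.3   916. ] 0.020012830650266482
jack side [321.5 231.5] 0.72
  atz side [ 543.1 -161.3    0. ]
saddle_top top [329.  194.2] 0.53
  atz top [ 555.4 -100.3   42. ]
press_point top [395.8 185.4] 0.61
press_point top [265.4 218.5] 0.16
press_point side [326.9 225.3] 0.38
  atz top [ 511.6 -288.5  109. ]
  atz side [ 510.2 -289.9  109. ]
  tri [ 511.2 -288.5  108.2] 1.1351235919898781
case top [225.3 226.5] 0.94
case top [265.9 219.8] 0.37
case side [283.5 181.5] 0.89
  atz top [542.  227.7   0. ]
  atz side [538.3 210.5   0. ]
  tri [544.6 228.7  -9.9] 1.789778158123443
lift_pad top [266.1 218.3] 0.89
lift_pad top [225.2 283.8] 0.24
lift_pad side [286.1 184.2] 0.8
  atz top [519.8 100.4  54. ]
  atz side [511.4  90.4  54. ]
  tri [517.9 100.8  49.1] 6.976373680265094
multimeter top [227.6 285.2] 0.69 [359.6 252.3  10. ]
multimeter side [247.4 268.5] 0.51 [ 272.5 -266.5   10. ]
tape_measure side [321.1 275.3] 0.86 [ 454.5 -378.4   10. ]
cutters top [249.  151.5] 0.61 [770.  108.9  10. ]
cutters side [354.3 181.2] 0.44 [775.   87.2  10. ]
screwdriver_2 side [249.1 266.6] 0.76 [ 279.3 -259.8   10. ]
glue_a side [358.2 259. ] 0.94 [ 581.9 -351.3   10. ]
[[ 0.9  0.4  0. ]
 [ 0.4 -0.9 -0. ]
 [ 0.   0.  -1. ]] 1.1 85.51566636502461 17.0 [ 0.  -0.5  0.7]
```

View pics/top0.png

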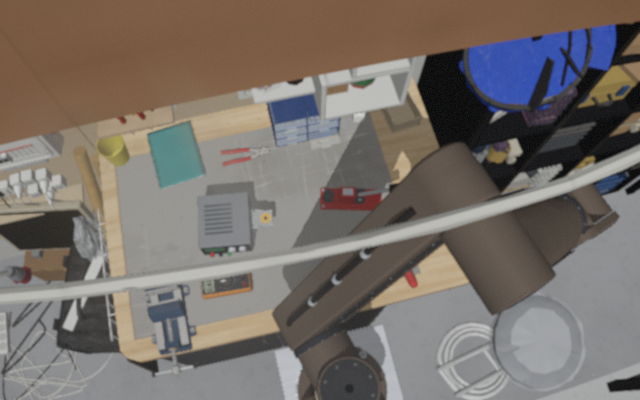

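View pics/side0.png

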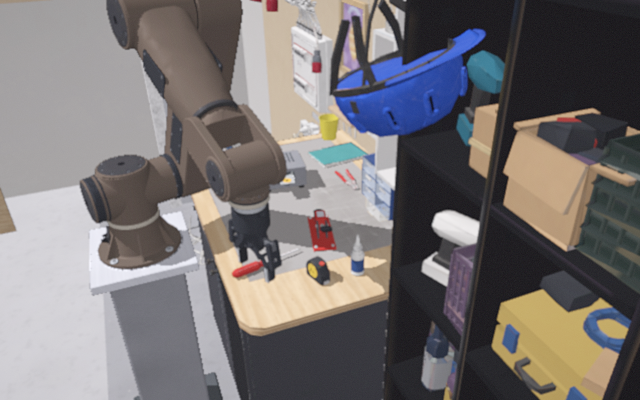

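Run:
```python
import cv2,numpy as np
t=cv2.imread('pics/top0.png')[165:235,185:425]; s=cv2.imread('pics/side0.png')[150:290,230:380]
a=cv2.resize(t,(800,233),interpolation=3); b=cv2.resize(s,(386,360),interpolation=3)
c=np.zeros((600,800,3),np.uint8);c[:233]=a;c[235:595,:386]=b
cv2.imwrite('pics/c0.png',c)
```

```text
(no output)
```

View pics/c0.png

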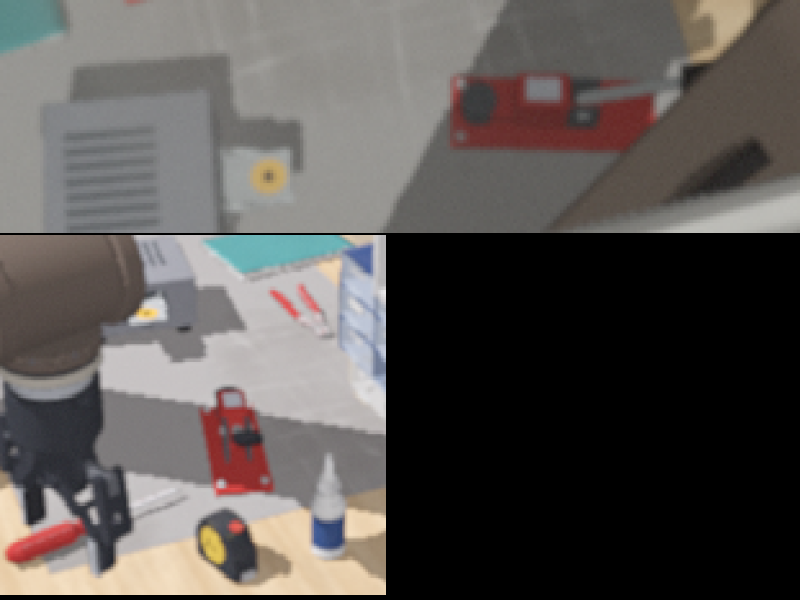

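Run:
```python
from h import *
from scipy.optimize import least_squares
np.set_printoptions(precision=1,suppress=True)
P=manip.read_camera('top'); S=manip.read_camera('side')
for nm,uv,z in(('saddle',(328.4,195.2),42),('body',(348,191.5),66),('c1',(320.9,187.5),8),('c2',(320.6,209),8),('press',(395.8,185.4),109),('marker',(265.5,218.2),66)): print(nm,atz(P,uv,z))
def model(q,pts): 
    c,s=np.cos(q[2]),np.sin(q[2]); return [(q[0]+c*x-s*y,q[1]+s*x+c*y,z) for x,y,z in pts]
jp=[(60,0,42),(3,0,66),(85,35,8),(85,-35,8),(-137,0,109)];ju=[(328.4,195),(348,191.5),(320.9,187.5),(320.6,209),(395,186)]
f=lambda q:np.ravel([proj(P,m)-u for m,u in zip(model(q,jp),ju)])
r=least_squares(f,[540,-156,1.34],x_scale=[10,10,.1],loss='soft_l1');print('jack',r.x[:2],np.degrees(r.x[2]),r.fun)
# case fit with mask
for C,n in((P,'top'),(S,'side')):
  for l in('case','jack','multimeter'):
    m=manip.outline_of(C,l)
    if m:
        k=np.array(m[0]['mask'],np.uint8); np.save(f'{n}_{l}.npy',k); x=cv2.boundingRect(k); print(n,l,m[0]['confidence'],x,k.sum())
m=np.load('top_case.npy')
box=[(a,b,z) for a in(-80,80) for b in(-75,75) for z in(8,90)]; tab=[(a,b,66) for a in(-25,25) for b in(-75,-140)]
def rend(q):
    im=np.zeros((400*4,640*4),np.uint8)
    for pts in(box,tab):
        h=cv2.convexHull(np.float32([proj(P,w)*4+2 for w in model(q,pts)]).round().astype(np.int32)); cv2.fillConvexPoly(im,h,255)
    return cv2.resize(im,(640,400),interpolation=cv2.INTER_AREA)/255.
from scipy.optimize import minimize
best=min((minimize(lambda q:np.abs(rend([q[0]*10,q[1]*10,q[2]/10])-m).sum(),[54.2,22.8,a],method='Nelder-Mead',options=dict(initial_simplex=np.array([[54.2,22.8,a],[55.2,22.8,a],[54.2,23.8,a],[54.2,22.8,a+.7]]))) for a in(-2,-1,0)),key=lambda r:r.fun)
q=best.x*[10,10,.1];print('case',q[:2],np.degrees(q[2]),best.fun,m.sum(),'pad',model(q,[(0,-120,54)]))
o=P['image'].copy()
k=(rend(q)>.5).astype(np.uint8)
big=cv2.resize(o,None,fx=6,fy=6,interpolation=3)
for im,col in((k,(0,255,0)),(m,(0,0,255))):
    c,_=cv2.findContours(cv2.resize(im,None,fx=6,fy=6,interpolation=0),0,2); cv2.drawContours(big,c,-1,col,1)
cv2.imwrite('pics/case.png',big[180*6:275*6,185*6:300*6][:570])
```

```text
saddle [552.7 -97.8  42. ]
body [ 541.6 -154.6   66. ]
c1 [595.9 -85.7   8. ]
c2 [527.  -67.7   8. ]
press [ 511.6 -288.5  109. ]
marker [516.3 101.9  66. ]
jack [ 540.3 -157.1] 77.01857766824547 [  0.2  -0.2  -0.1   0.2  -0.6  22.1  -0.6 -20.6   1.7  -0.1]
top case 0.6 (198, 192, 75, 65) 3564
top jack 0.56 (320, 183, 77, 28) 1380
top multimeter 0.82 (199, 272, 53, 28) 992
side case 0.61 (269, 151, 38, 40) 748
side jack 0.7 (309, 210, 27, 42) 791
case [533.7 221.8] -8.169084515713392 140.1607843137255 3564 pad [(np.float64(516.630187111158), np.float64(102.98184673080047), 54)]
```

View pics/case.png

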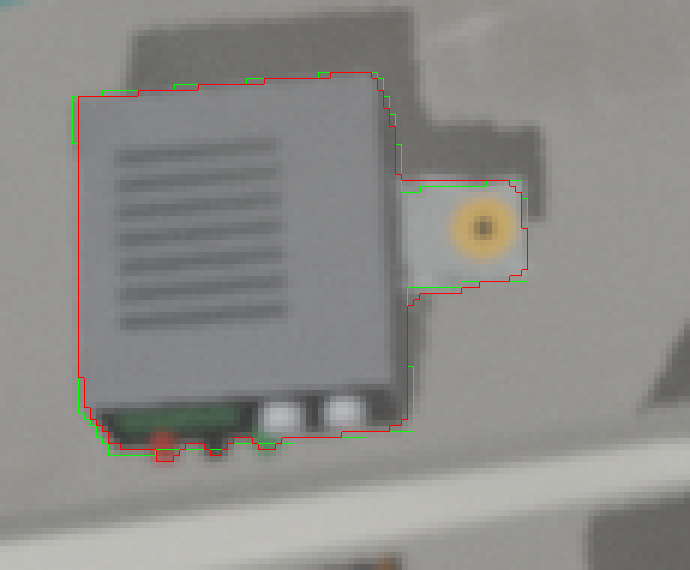

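```bash
cat >> h.py <<'E'
def go(x,y,z,ang):
    "tool delta to a down-pointing pose with tool-y at ang deg (mod 180)"
    s=manip.sense();R=np.array(s['eef_rot']);p=np.array(s['eef_pos'])
    d=R.T@(np.array([x,y,z])-p); a=np.degrees(np.arctan2(R[1,1],R[0,1])); t=(ang-a+90)%180-90
    print('pos',p.round(1),'yang',round(a,1),'shift',d.round(1),'az',round(-t,1),'tilt',np.degrees(R[:2,2]).round(2),'t',round(s['time_s'],2),'F',np.round(s['ft_force'],1),'w',round(s['grip_width'],1))
E
python3 -c "
from h import *
go(541,-154.2,150,-13)"
```

```text
pos [ 230.6 -581.   248.3] yang -68.4 shift [ 446.  -282.2   98.3] az -55.4 tilt [ 0.   -0.01] t 1.5 F [-0.1 -0.  -0.5] w 85.2
```

{"fn": "step_arm", "kwargs": {
  "series": [
    {"x":44.6,"y":-28.2,"z":9.8},
    {"x":44.6,"y":-28.2,"z":9.8},
    {"x":44.6,"y":-28.2,"z":9.8},
    {"x":44.6,"y":-28.2,"z":9.8},
    {"x":44.6,"y":-28.2,"z":9.8},
    {"x":44.6,"y":-28.2,"z":9.8},
    {"x":44.6,"y":-28.2,"z":9.8},
    {"x":44.6,"y":-28.2,"z":9.8},
    {"x":44.6,"y":-28.2,"z":9.8},
    {"x":44.6,"y":-28.2,"z":9.8}
  ],
  "claw": 1
}}

```text
validation failed for argument at $.se...
```

{"fn": "step_arm", "kwargs": {
  "series": [
    {"az":-9.2},
    {"az":-9.2},
    {"az":-9.2},
    {"az":-9.2},
    {"az":-9.2},
    {"az":-9.4},
    {}
  ]
}}

```text
validation failed for argument at $.se...
```

Run:
```python
from h import *
np.set_printoptions(precision=1,suppress=True)
go(541,-154.2,46,-13)
P=manip.read_camera('top');S=manip.read_camera('side')
cv2.imwrite('pics/t1.png',P['image']);cv2.imwrite('pics/s1.png',S['image'])
for l in('lift_pad','case','jack','saddle_top','press_point'):
    for n,C in(('t',P),('s',S)):
        for q in manip.landmark_of(C,l)[:1]:print(l,n,np.array(q['location']),round(q['confidence'],2))
print('pred pad side',proj(S,(516.5,102.3,66)),proj(S,(516.5,102.3,54)),'jack',proj(S,(540.3,-157,0)),'press',proj(S,(540.3-137*.225,-157-137*.974,109)),'sad',proj(S,(553.8,-98.6,42)))
b=cv2.resize(S['image'][150:275,260:370],(660,590)[::1] if 0 else (519,590),interpolation=3);cv2.imwrite('pics/c1.png',b)
```

```text
pos [ 230.6 -581.   248.3] yang -68.4 shift [ 446.  -282.2  202.3] az -55.4 tilt [ 0. -0.] t 1.5 F [-0.1 -0.  -0.5] w 85.2
lift_pad t [266.6 219.1] 0.95
lift_pad s [285.5 184.7] 0.81
case s [282.4 183.4] 0.76
jack t [343.7 198.6] 0.94
jack s [320.4 231.5] 0.76
saddle_top t [325.6 193.7] 0.53
press_point t [393.4 183.3] 0.51
press_point s [324.8 227.8] 0.46
pred pad side [286.2 179.5] [286.4 182.5] jack [320.2 231. ] press [326.8 225.4] sad [317.1 210.2]
```

View pics/c1.png

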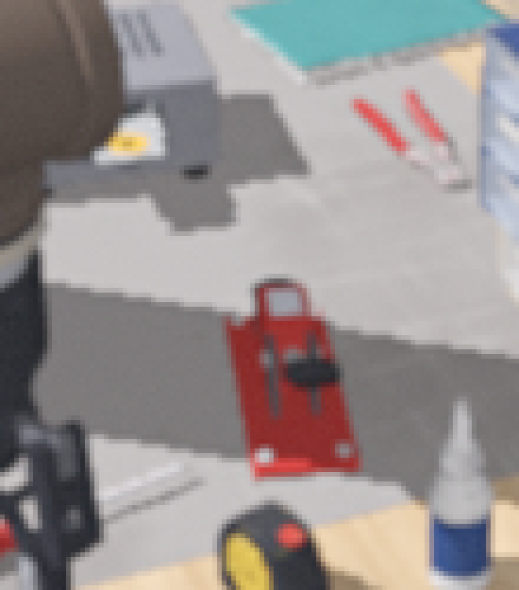

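The side view agrees with my model: the jack base is at about (320,231), the paddle at (326,228) and the yellow marker at (287,180), within 1 px of the prediction. The move was refused, so I'll resend it with complete rows.

{"fn": "step_arm", "kwargs": {
  "series": [
    {"x":44.6,"y":-28.2,"z":9.8,"ax":0,"ay":0,"az":0},
    {"x":44.6,"y":-28.2,"z":9.8,"ax":0,"ay":0,"az":0},
    {"x":44.6,"y":-28.2,"z":9.8,"ax":0,"ay":0,"az":0},
    {"x":44.6,"y":-28.2,"z":9.8,"ax":0,"ay":0,"az":0},
    {"x":44.6,"y":-28.2,"z":9.8,"ax":0,"ay":0,"az":0},
    {"x":44.6,"y":-28.2,"z":9.8,"ax":0,"ay":0,"az":0},
    {"x":44.6,"y":-28.2,"z":9.8,"ax":0,"ay":0,"az":0},
    {"x":44.6,"y":-28.2,"z":9.8,"ax":0,"ay":0,"az":0},
    {"x":44.6,"y":-28.2,"z":9.8,"ax":0,"ay":0,"az":0},
    {"x":44.6,"y":-28.2,"z":9.8,"ax":0,"ay":0,"az":0}
  ],
  "claw": 1
}}

```text
time_s: 3.35
eef_pos: [542.1, -152.8, 150.1]
eef_rot: [[0.929, 0.369, 0.001], [0.369, -0.929, -0.0], [0.0, 0.0, -1.0]]
ft_force: [0.1, -0.4, 0.1]
grip_width: 85.0
finger_force: 0.0
```

{"fn": "step_arm", "kwargs": {
  "series": [
    {"x":0,"y":0,"z":0,"ax":0,"ay":0,"az":-9.2},
    {"x":0,"y":0,"z":0,"ax":0,"ay":0,"az":-9.2},
    {"x":0,"y":0,"z":0,"ax":0,"ay":0,"az":-9.2},
    {"x":0,"y":0,"z":0,"ax":0,"ay":0,"az":-9.2},
    {"x":0,"y":0,"z":0,"ax":0,"ay":0,"az":-9.2},
    {"x":0,"y":0,"z":0,"ax":0,"ay":0,"az":-9.4},
    {"x":0,"y":0,"z":0,"ax":0,"ay":0,"az":0}
  ]
}}

```text
time_s: 4.22
eef_pos: [541.1, -154.3, 150.4]
eef_rot: [[0.225, 0.974, 0.0], [0.974, -0.225, -0.0], [-0.0, 0.0, -1.0]]
ft_force: [-0.7, 0.2, -0.2]
grip_width: 85.6
finger_force: 0.0
```

Run:
```python
from h import *
np.set_printoptions(precision=1,suppress=True)
go(541,-154.2,46,-13)
S=manip.read_camera('side')
cv2.imwrite('pics/c2.png',cv2.resize(S['image'][120:280,250:380],None,fx=3.7,fy=3.7,interpolation=3))
```

```text
pos [ 541.1 -154.3  150.4] yang -13.0 shift [  0.1  -0.2 104.4] az -0.0 tilt [ 0. -0.] t 4.22 F [-0.7  0.2 -0.2] w 85.6
```

View pics/c2.png

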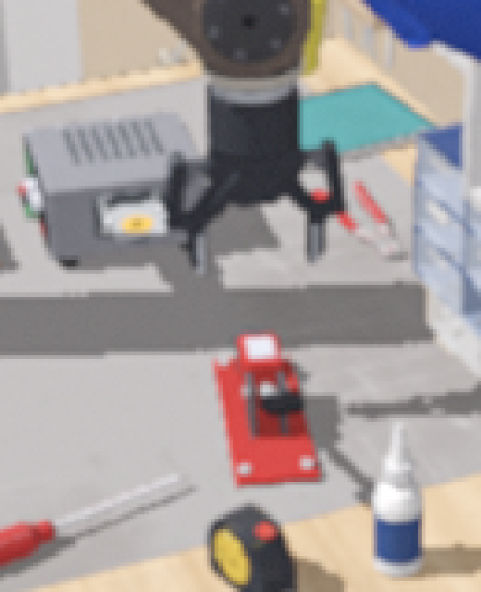

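The gripper hangs squarely over the jack body, which is at about (320,214), and the case marker shows clearly at (287,180). I'll lower and grip.

{"fn": "step_arm", "kwargs": {
  "series": [
    {"x":0,"y":0,"z":25,"ax":0,"ay":0,"az":0},
    {"x":0,"y":0,"z":30,"ax":0,"ay":0,"az":0},
    {"x":0,"y":0,"z":25,"ax":0,"ay":0,"az":0},
    {"x":0,"y":0,"z":15,"ax":0,"ay":0,"az":0},
    {"x":0,"y":0,"z":9,"ax":0,"ay":0,"az":0},
    {"x":0,"y":0,"z":0,"ax":0,"ay":0,"az":0}
  ]
}}

```text
time_s: 5.03
eef_pos: [541.2, -154.3, 46.2]
eef_rot: [[0.225, 0.974, -0.0], [0.974, -0.225, 0.0], [-0.0, -0.0, -1.0]]
ft_force: [0.2, -0.6, 0.6]
grip_width: 85.4
finger_force: 0.0
```

{"fn": "step_arm", "kwargs": {
  "series": [
    {"x":0,"y":0,"z":0,"ax":0,"ay":0,"az":0},
    {"x":0,"y":0,"z":0,"ax":0,"ay":0,"az":0},
    {"x":0,"y":0,"z":0,"ax":0,"ay":0,"az":0},
    {"x":0,"y":0,"z":0,"ax":0,"ay":0,"az":0},
    {"x":0,"y":0,"z":0,"ax":0,"ay":0,"az":0},
    {"x":0,"y":0,"z":0,"ax":0,"ay":0,"az":0}
  ],
  "claw": -1
}}

```text
time_s: 5.78
eef_pos: [542.0, -154.6, 47.2]
eef_rot: [[0.225, 0.974, 0.003], [0.974, -0.225, -0.001], [-0.0, 0.003, -1.0]]
ft_force: [1.7, -0.3, 6.1]
grip_width: 33.4
finger_force: 59.8
```

{"fn": "step_arm", "kwargs": {
  "series": [
    {"x":0,"y":0,"z":-5,"ax":0,"ay":0,"az":0},
    {"x":0,"y":0,"z":-10,"ax":0,"ay":0,"az":0},
    {"x":0,"y":0,"z":0,"ax":0,"ay":0,"az":0}
  ]
}}

```text
time_s: 6.15
eef_pos: [541.2, -154.3, 61.9]
eef_rot: [[0.224, 0.975, 0.001], [0.975, -0.224, -0.0], [-0.0, 0.001, -1.0]]
ft_force: [-0.0, 0.3, -9.6]
grip_width: 33.0
finger_force: 60.7
```

Run:
```python
from h import *
np.set_printoptions(precision=1,suppress=True)
go(508.4,45.9,61,-8.2)
go(508.4-.1426*90,45.9-.99*90,61,-8.2)
P=manip.read_camera('top');S=manip.read_camera('side')
for l in('jack','saddle_top','press_point'):
    for n,C in(('t',P),('s',S)):
        for q in manip.landmark_of(C,l)[:1]:print(l,n,np.array(q['location']),round(q['confidence'],2))
c=lambda x,z:(541+(x-3)*.225,-154.2+(x-3)*.974,z+15)
for n,C in(('t',P),('s',S)):print(n,proj(C,c(0,0)),proj(C,c(60,42)),proj(C,c(-137,109)))
c=np.zeros((600,800,3),np.uint8);a=cv2.resize(P['image'][165:225,300:420],(800,400),interpolation=3)[:340];b=cv2.resize(S['image'][190:260,270:370],(370,259),interpolation=3)
c[:340]=a;c[341:600,:370]=b;cv2.imwrite('pics/c3.png',c)
```

```text
pos [ 541.2 -154.3   61.9] yang -13.0 shift [187.8 -76.8   0.8] az -4.8 tilt [ 0. -0.] t 6.15 F [-0.   0.3 -9.6] w 33.0
pos [ 541.2 -154.3   61.9] yang -13.0 shift [ 98.1 -69.4   0.8] az -4.8 tilt [ 0. -0.] t 6.15 F [-0.   0.3 -9.6] w 33.0
jack t [347.5 199.1] 0.89
jack s [319.9 228.5] 0.7
saddle_top t [394.5 185.2] 0.55
press_point t [394.1 185.4] 0.53
press_point s [325.5 221.1] 0.57
t [347.8 197.9] [328.8 193. ] [397.5 183.9]
s [320.1 227.1] [317.  206.3] [326.7 221.1]
```

View pics/c3.png

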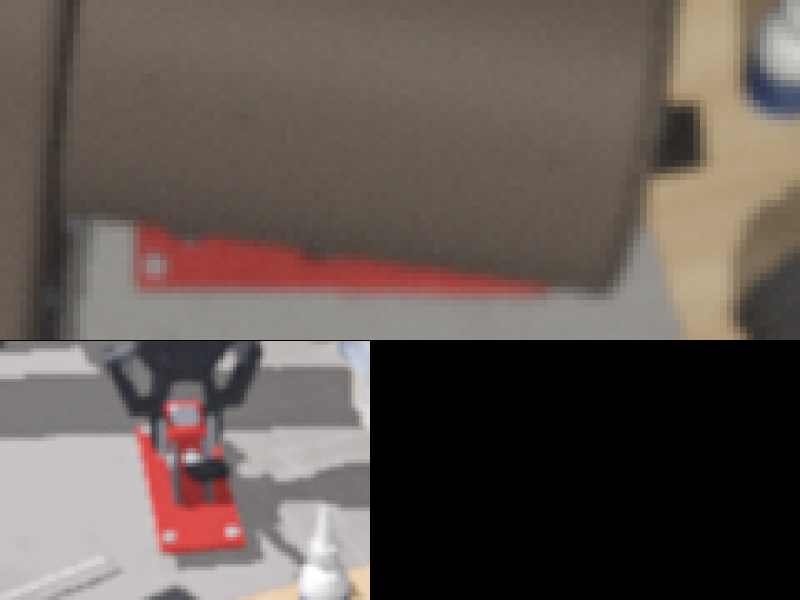

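{"fn": "step_arm", "kwargs": {
  "series": [
    {"x":15,"y":-10.4,"z":0,"ax":0,"ay":0,"az":0},
    {"x":28,"y":-20,"z":0,"ax":0,"ay":0,"az":0},
    {"x":28,"y":-20,"z":0,"ax":0,"ay":0,"az":0},
    {"x":18,"y":-12,"z":3,"ax":0,"ay":0,"az":0},
    {"x":9,"y":-7,"z":4,"ax":0,"ay":0,"az":0},
    {"x":0,"y":0,"z":3,"ax":0,"ay":0,"az":-2.4},
    {"x":0,"y":0,"z":1,"ax":0,"ay":0,"az":-2.4},
    {"x":0,"y":0,"z":0,"ax":0,"ay":0,"az":0}
  ]
}}

```text
time_s: 7.55
eef_pos: [495.7, -43.5, 50.0]
eef_rot: [[0.142, 0.99, 0.0], [0.99, -0.142, -0.0], [-0.0, 0.0, -1.0]]
ft_force: [0.6, 0.2, -9.7]
grip_width: 33.4
finger_force: 60.7
```

Run:
```python
from h import *
np.set_printoptions(precision=1,suppress=True)
g=lambda x,y,z:(541.2+(x-3)*.225-y*.974,-154.3+(x-3)*.974+y*.225,z+15)
T=manip.read_camera('top');print('corner pred',proj(T,g(85,35,8)),'obs 320.4,208.8; paddle rear pred',proj(T,g(-158,0,120)),'obs 405.6,185.5')
go(508.4,45.9,50,-8.2)
S=manip.read_camera('side')
p=np.array(manip.sense()['eef_pos']);u=np.array([.1426,.9898]);v=np.array([-.9898,.1426])
J=lambda x,y,z:(*(p[:2]+(x-3)*u+y*v),z+p[2]-46.2)
for n,C in(('t',T),('s',S)):
    print(n,'pred org',proj(C,J(0,0,0)),'sad',proj(C,J(60,0,42)),'press',proj(C,J(-137,0,109)))
    for l in('jack','saddle_top','press_point','lift_pad','case'):
        for q in manip.landmark_of(C,l)[:1]:print(l,np.array(q['location']),round(q['confidence'],2))
c=np.zeros((600,800,3),np.uint8);c[:300]=cv2.resize(T['image'][180:240,240:400],(800,300),interpolation=3)
c[300:600,:400]=cv2.resize(S['image'][160:235,260:360],(400,300),interpolation=3);cv2.imwrite('pics/c4.png',c)
```

```text
corner pred [320.4 207.8] obs 320.4,208.8; paddle rear pred [405.3 182.3] obs 405.6,185.5
pos [495.7 -43.5  50.1] yang -8.2 shift [90.3 -0.2  0.1] az -0.0 tilt [ 0. -0.] t 7.6 F [  0.2  -0.3 -10.3] w 33.3
t pred org [316.3 220.5] sad [296.3 217.7] press [364.3 204.1]
jack [315.  224.2] 0.74
saddle_top [296.6 216. ] 0.46
press_point [363.6 202.3] 0.51
case [416.1 174.3] 0.72
s pred org [295.4 216.2] sad [291.4 196.7] press [302.6 208.8]
jack [295.5 217.3] 0.88
saddle_top [294.2 216. ] 0.52
press_point [302.5 209.3] 0.57
lift_pad [288.1 184.1] 0.69
case [281.4 181.3] 0.87
```

View pics/c4.png

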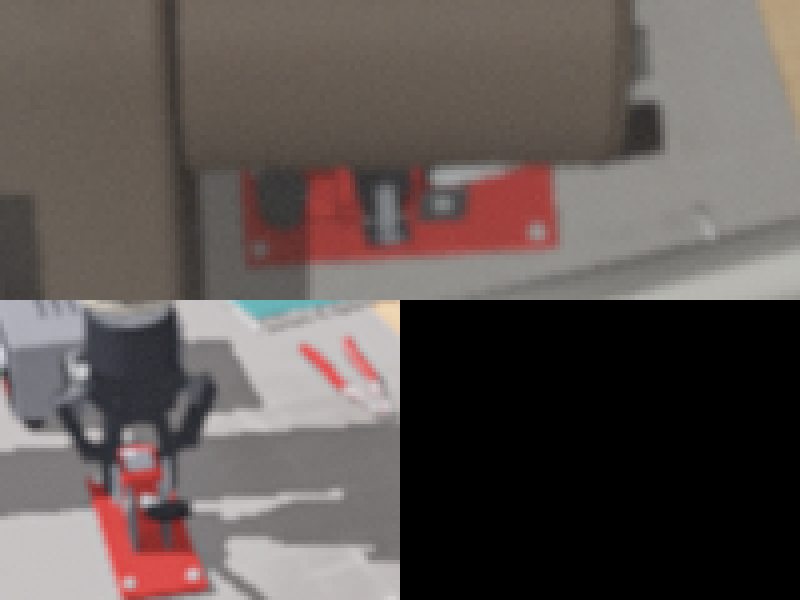

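{"fn": "step_arm", "kwargs": {
  "series": [
    {"x":8,"y":0,"z":0,"ax":0,"ay":0,"az":0},
    {"x":14,"y":0,"z":0,"ax":0,"ay":0,"az":0},
    {"x":16,"y":0,"z":0,"ax":0,"ay":0,"az":0},
    {"x":16,"y":0,"z":0,"ax":0,"ay":0,"az":0},
    {"x":14,"y":0,"z":0,"ax":0,"ay":0,"az":0},
    {"x":11,"y":0,"z":0,"ax":0,"ay":0,"az":0},
    {"x":7,"y":0,"z":0,"ax":0,"ay":0,"az":0},
    {"x":4.2,"y":-0.2,"z":0,"ax":0,"ay":0,"az":0},
    {"x":0,"y":0,"z":0,"ax":0,"ay":0,"az":0},
    {"x":0,"y":0,"z":2,"ax":0,"ay":0,"az":0}
  ]
}}

```text
time_s: 9.4
eef_pos: [508.1, 45.8, 48.3]
eef_rot: [[0.142, 0.99, 0.0], [0.99, -0.142, -0.0], [-0.0, 0.0, -1.0]]
ft_force: [0.7, 0.2, -9.8]
grip_width: 33.7
finger_force: 60.8
```

{"fn": "step_arm", "kwargs": {
  "series": [
    {"x":0,"y":0,"z":1,"ax":0,"ay":0,"az":0},
    {"x":0,"y":0,"z":0.5,"ax":0,"ay":0,"az":0},
    {"x":0,"y":0,"z":0,"ax":0,"ay":0,"az":0}
  ]
}}

```text
time_s: 9.78
eef_pos: [508.0, 45.8, 47.2]
eef_rot: [[0.142, 0.99, 0.0], [0.99, -0.142, -0.0], [-0.0, 0.0, -1.0]]
ft_force: [-5.0, -3.0, 2.8]
grip_width: 33.6
finger_force: 62.2
```

Run:
```python
from h import *
np.set_printoptions(precision=1,suppress=True)
go(508.5,45.8,46.2,-8.2)
T=manip.read_camera('top');S=manip.read_camera('side')
p=np.array(manip.sense()['eef_pos']);u=np.array([.1426,.9898]);v=np.array([-.9898,.1426])
J=lambda x,y,z:(*(p[:2]+(x-3)*u+y*v),z)
for n,C in(('t',T),('s',S)):
    print(n,'org',proj(C,J(0,0,0)),'press',proj(C,J(-137,0,109)),'pad',proj(C,(516.5,102.3,66)))
    for l in('jack','press_point','lift_pad','case'):
        for q in manip.landmark_of(C,l)[:1]:print(l,np.array(q['location']),round(q['confidence'],2))
cv2.imwrite('pics/t5.png',T['image']);cv2.imwrite('pics/s5.png',S['image'])
```

```text
pos [508.   45.8  47.2] yang -8.2 shift [0.1 0.5 1. ] az 0.0 tilt [ 0. -0.] t 9.78 F [-5.  -3.   2.8] w 33.6
t org [286.8 223.7] press [332.9 207.4] pad [265.4 218.2]
jack [285.9 224.7] 0.86
press_point [332.8 207.1] 0.71
lift_pad [263.4 218.6] 0.37
case [419.3 212.1] 0.71
s org [290.2 203.9] press [296.6 195.6] pad [286.2 179.5]
jack [289.3 203.2] 0.6
press_point [294.9 197. ] 0.46
lift_pad [285.2 184.6] 0.62
case [282.5 183.3] 0.82
```

{"fn": "step_arm", "kwargs": {
  "series": [
    {"x":0,"y":0,"z":0,"ax":0,"ay":0,"az":0},
    {"x":0,"y":0,"z":0,"ax":0,"ay":0,"az":0},
    {"x":0,"y":0,"z":0,"ax":0,"ay":0,"az":0},
    {"x":0,"y":0,"z":0,"ax":0,"ay":0,"az":0},
    {"x":0,"y":0,"z":0,"ax":0,"ay":0,"az":0}
  ],
  "claw": 1
}}

```text
time_s: 10.9
eef_pos: [508.1, 46.1, 46.8]
eef_rot: [[0.142, 0.99, 0.0], [0.99, -0.142, -0.0], [-0.0, 0.0, -1.0]]
ft_force: [0.3, 0.3, 0.2]
grip_width: 85.3
finger_force: 0.0
```

{"fn": "step_arm", "kwargs": {
  "series": [
    {"x":0,"y":0,"z":-10,"ax":0,"ay":0,"az":0},
    {"x":0,"y":0,"z":-30,"ax":0,"ay":0,"az":0},
    {"x":0,"y":0,"z":-40,"ax":0,"ay":0,"az":0},
    {"x":0,"y":0,"z":-30,"ax":0,"ay":0,"az":0},
    {"x":-40,"y":0,"z":0,"ax":0,"ay":0,"az":0},
    {"x":-50,"y":0,"z":0,"ax":0,"ay":0,"az":0},
    {"x":-48,"y":0,"z":0,"ax":0,"ay":0,"az":0},
    {"x":0,"y":0,"z":0,"ax":0,"ay":0,"az":0}
  ]
}}

```text
time_s: 11.9
eef_pos: [488.1, -93.0, 157.5]
eef_rot: [[0.146, 0.989, 0.001], [0.989, -0.146, -0.0], [-0.0, 0.001, -1.0]]
ft_force: [0.4, -0.2, 0.9]
grip_width: 85.6
finger_force: 0.0
```

Run:
```python
from h import *
np.set_printoptions(precision=1,suppress=True)
T=manip.read_camera('top');S=manip.read_camera('side')
p=np.array([508,45.8]);u=np.array([.1426,.9898]);v=np.array([-.9898,.1426])
J=lambda x,y,z:(*(p[:2]+(x-3)*u+y*v),z)
q=J(-137,0,109);print(q); go(*q[:2],140,-8.2)
for n,C in(('t',T),('s',S)):
    print(n,'org',proj(C,J(0,0,0)),'sad',proj(C,J(60,0,42)),'press',proj(C,J(-137,0,109)),'pad',proj(C,(516.5,102.3,66)),'bodytop',proj(C,J(3,0,66)))
    for l in('jack','saddle_top','press_point','lift_pad','case'):
        for q in manip.landmark_of(C,l)[:1]:print(l,np.array(q['location']),round(q['confidence'],2))
c=np.zeros((600,800,3),np.uint8);c[:300]=cv2.resize(T['image'][190:250,190:350],(800,300),interpolation=3)
c[300:600,:400]=cv2.resize(S['image'][150:225,250:350],(400,300),interpolation=3);cv2.imwrite('pics/c5.png',c)
```

```text
(np.float64(488.036), np.float64(-92.772), 109)
pos [488.4 -90.7 157.2] yang -8.2 shift [-2.1 -0.  17.2] az -0.0 tilt [ 0. -0.] t 12.0 F [-0.8  0.3 -1. ] w 85.3
t org [286.8 223.6] sad [266.1 220.9] press [332.9 207.4] pad [265.4 218.2] bodytop [284.8 216.6]
saddle_top [415.8 176. ] 0.27
s org [290.2 203.9] sad [286.5 185.5] press [296.6 195.6] pad [286.2 179.5] bodytop [289.1 187. ]
jack [288.  202.7] 0.79
press_point [296.7 193.2] 0.43
lift_pad [287.1 182.7] 0.71
```

View pics/c5.png

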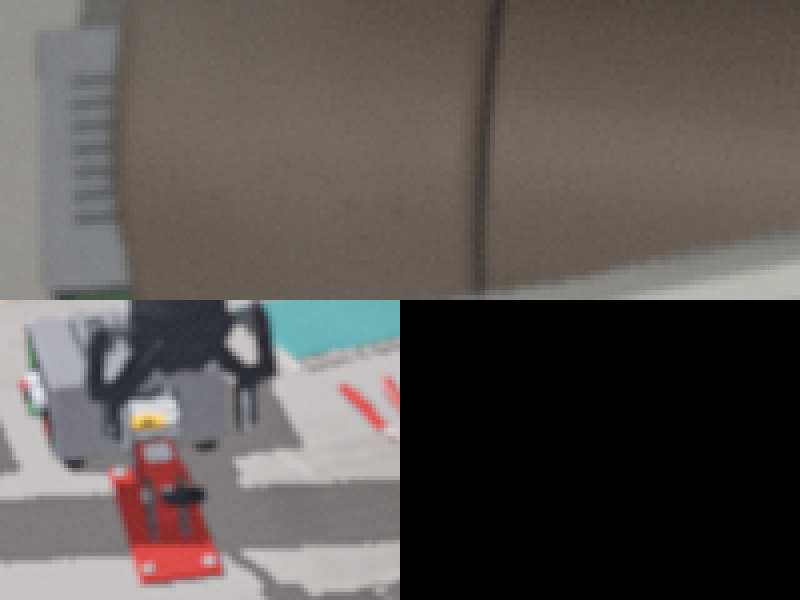

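{"fn": "step_arm", "kwargs": {
  "series": [
    {"x":2,"y":0,"z":0,"ax":0,"ay":0,"az":0},
    {"x":0,"y":0,"z":0,"ax":0,"ay":0,"az":0},
    {"x":0,"y":0,"z":0,"ax":0,"ay":0,"az":0},
    {"x":0,"y":0,"z":5,"ax":0,"ay":0,"az":0},
    {"x":0,"y":0,"z":10,"ax":0,"ay":0,"az":0},
    {"x":0,"y":0,"z":4,"ax":0,"ay":0,"az":0},
    {"x":0,"y":0,"z":0,"ax":0,"ay":0,"az":0},
    {"x":0,"y":0,"z":0,"ax":0,"ay":0,"az":0}
  ],
  "claw": -1
}}

```text
time_s: 13.5
eef_pos: [488.8, -88.6, 137.8]
eef_rot: [[0.142, 0.99, 0.0], [0.99, -0.142, -0.0], [-0.0, 0.0, -1.0]]
ft_force: [1.3, 1.1, 0.4]
grip_width: 0.1
finger_force: 0.0
```

Run:
```python
from h import *
go(488.7,-87.8,128,-8.2)
S=manip.read_camera('side')
cv2.imwrite('pics/c6.png',cv2.resize(S['image'][140:225,250:350],(700,595),interpolation=3))
```

```text
pos [488.8 -88.6 137.8] yang -8.2 shift [ 0.8 -0.2  9.8] az 0.0 tilt [ 0.   -0.01] t 13.5 F [1.3 1.1 0.4] w 0.1
```

View pics/c6.png

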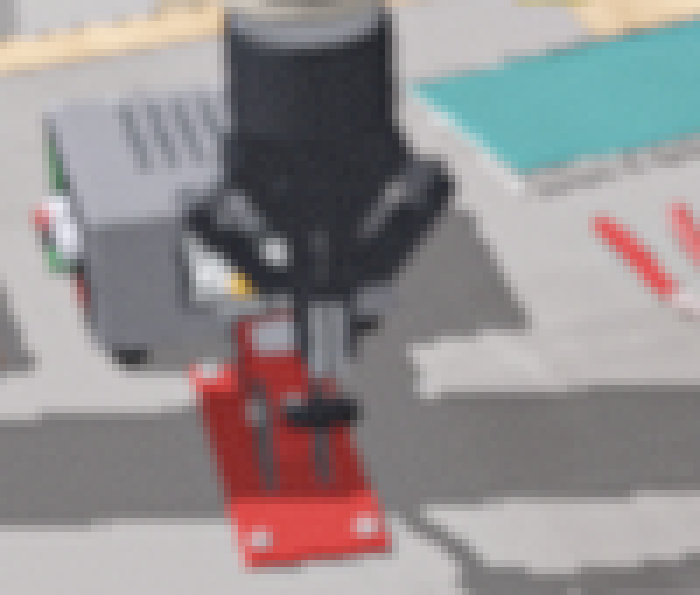

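{"fn": "step_arm", "kwargs": {
  "series": [
    {"x":0,"y":0,"z":6,"ax":0,"ay":0,"az":0},
    {"x":-1,"y":0,"z":5,"ax":0,"ay":0,"az":0},
    {"x":-2.8,"y":0,"z":5.2,"ax":0,"ay":0,"az":0},
    {"x":-2.8,"y":0,"z":5.3,"ax":0,"ay":0,"az":0},
    {"x":-2.4,"y":0,"z":5.5,"ax":0,"ay":0,"az":0},
    {"x":-2.3,"y":0,"z":5.6,"ax":0,"ay":0,"az":0},
    {"x":0,"y":0,"z":0,"ax":0,"ay":0,"az":0}
  ]
}}

```text
time_s: 14.42
eef_pos: [487.0, -99.8, 104.8]
eef_rot: [[0.142, 0.99, -0.001], [0.99, -0.142, 0.0], [0.0, -0.001, -1.0]]
ft_force: [-0.9, 4.2, 3.3]
grip_width: 0.2
finger_force: 1.9
```

{"fn": "step_arm", "kwargs": {
  "series": [
    {"x":-1.6,"y":0,"z":5.5,"ax":0,"ay":0,"az":0},
    {"x":-1.4,"y":0,"z":5.5,"ax":0,"ay":0,"az":0},
    {"x":-1,"y":0,"z":5.5,"ax":0,"ay":0,"az":0},
    {"x":-0.7,"y":0,"z":5.5,"ax":0,"ay":0,"az":0},
    {"x":-0.5,"y":0,"z":5.5,"ax":0,"ay":0,"az":0},
    {"x":0,"y":0,"z":3,"ax":0,"ay":0,"az":0},
    {"x":0,"y":0,"z":0,"ax":0,"ay":0,"az":0}
  ]
}}

```text
time_s: 15.3
eef_pos: [486.5, -105.5, 74.7]
eef_rot: [[0.142, 0.99, 0.0], [0.99, -0.142, -0.001], [-0.001, 0.001, -1.0]]
ft_force: [-2.9, -2.3, 5.6]
grip_width: -0.1
finger_force: 2.8
```

Run:
```python
from h import *
go(485.6,-104.5,70,-8.2)
S=manip.read_camera('side');cv2.imwrite('pics/s7.png',S['image'])
for l in('press_point','jack','case','lift_pad'):
    for q in manip.landmark_of(S,l)[:1]:print(l,np.round(q['location'],1),round(q['confidence'],2))
```

```text
pos [ 486.5 -105.5   74.7] yang -8.1 shift [ 0.8 -1.   4.7] az 0.1 tilt [ 0.02 -0.05] t 15.3 F [-2.9 -2.3  5.6] w -0.1
press_point [296.8 213. ] 0.65
jack [288.5 202.4] 0.7
case [280.3 179.9] 0.61
lift_pad [284.6 180.5] 0.95
```

{"fn": "step_arm", "kwargs": {
  "series": [
    {"x":0,"y":0,"z":2,"ax":0,"ay":0,"az":0},
    {"x":0,"y":0,"z":2,"ax":0,"ay":0,"az":0},
    {"x":0,"y":0,"z":0,"ax":0,"ay":0,"az":0},
    {"x":0,"y":0,"z":0,"ax":0,"ay":0,"az":0}
  ]
}}

```text
time_s: 16.05
eef_pos: [486.6, -105.5, 70.9]
eef_rot: [[0.142, 0.99, 0.001], [0.99, -0.142, -0.001], [-0.001, 0.001, -1.0]]
ft_force: [-2.6, -2.3, 6.2]
grip_width: 0.3
finger_force: 2.9
```

{"fn": "step_arm", "kwargs": {
  "series": [
    {"x":0,"y":0,"z":1,"ax":0,"ay":0,"az":0},
    {"x":0,"y":0,"z":0.7,"ax":0,"ay":0,"az":0},
    {"x":0,"y":0,"z":0,"ax":0,"ay":0,"az":0},
    {"x":0,"y":0,"z":0,"ax":0,"ay":0,"az":0}
  ]
}}

```text
time_s: 16.55
eef_pos: [486.6, -105.6, 69.2]
eef_rot: [[0.142, 0.99, 0.001], [0.99, -0.141, -0.001], [-0.001, 0.001, -1.0]]
ft_force: [-2.5, -5.6, 6.6]
grip_width: -0.1
finger_force: 3.2
```

{"fn": "step_arm", "kwargs": {
  "series": [
    {"x":0,"y":0,"z":0.7,"ax":0,"ay":0,"az":0},
    {"x":0,"y":0,"z":0.7,"ax":0,"ay":0,"az":0},
    {"x":0,"y":0,"z":0,"ax":0,"ay":0,"az":0}
  ]
}}

```text
time_s: 16.92
eef_pos: [486.6, -105.6, 68.3]
eef_rot: [[0.142, 0.99, 0.001], [0.99, -0.142, -0.001], [-0.001, 0.001, -1.0]]
ft_force: [-4.1, -3.9, 14.7]
grip_width: -0.3
finger_force: 7.5
```

Run:
```python
from h import *
go(485.6,-104.5,70,-8.2)
T=manip.read_camera('top');S=manip.read_camera('side');cv2.imwrite('pics/s8.png',S['image'])
for l in('press_point','jack','case','lift_pad'):
    for q in manip.landmark_of(S,l)[:1]:print(l,np.round(q['location'],1),round(q['confidence'],2))
p=np.array([508,45.8]);u=np.array([.1426,.9898]);v=np.array([-.9898,.1426])
print('pred press down',proj(S,(*(p-157*u),53)),'pad lifted',proj(S,(516.5,107,72)),'pad marker lifted',proj(S,(516.5,108,84)),'org',proj(S,(*(p-3*u),0)))
cv2.imwrite('pics/c8.png',cv2.resize(S['image'][140:225,250:350],(700,595),interpolation=3))
```

```text
pos [ 486.6 -105.6   68.3] yang -8.1 shift [ 1.  -1.2 -1.7] az 0.1 tilt [ 0.07 -0.07] t 16.93 F [-4.1 -3.9 14.7] w -0.3
press_point [299.5 215.8] 0.51
jack [287.5 205.9] 0.82
case [281.1 178.6] 0.92
pred press down [298.42937602 213.40259445] pad lifted [285.71087948 177.38988403] pad marker lifted [285.43628807 174.25071367] org [290.237277   203.93281831]
```

View pics/c8.png

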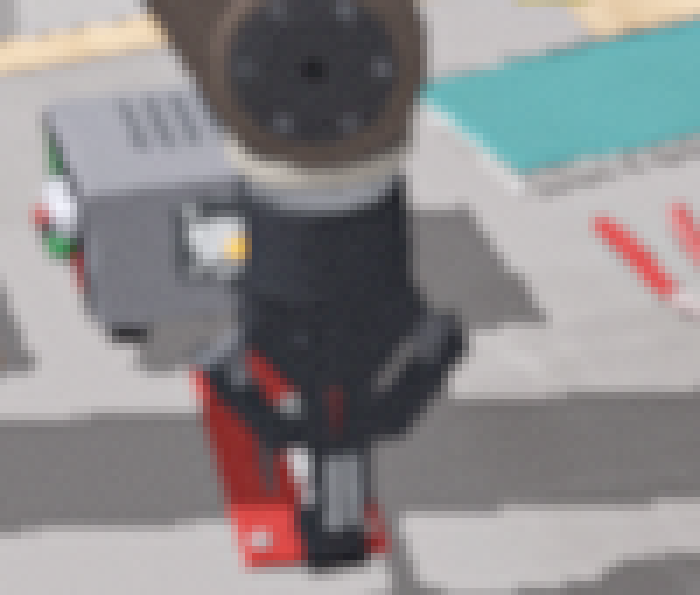

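The case's tab side is up: the foot at (268,187) has left the counter, the marker is at (284,175), and the force rose at the stop. Next I let the lever come all the way back up.

{"fn": "step_arm", "kwargs": {
  "series": [
    {"x":0,"y":0,"z":-4,"ax":0,"ay":0,"az":0},
    {"x":0.5,"y":0,"z":-6,"ax":0,"ay":0,"az":0},
    {"x":1,"y":0,"z":-7,"ax":0,"ay":0,"az":0},
    {"x":1.6,"y":0,"z":-7,"ax":0,"ay":0,"az":0},
    {"x":2,"y":0,"z":-7,"ax":0,"ay":0,"az":0},
    {"x":2.8,"y":0,"z":-7,"ax":0,"ay":0,"az":0},
    {"x":3.1,"y":0,"z":-7,"ax":0,"ay":0,"az":0},
    {"x":3.5,"y":0,"z":-7,"ax":0,"ay":0,"az":0},
    {"x":2,"y":0,"z":-10,"ax":0,"ay":0,"az":0},
    {"x":0,"y":0,"z":-18,"ax":0,"ay":0,"az":0}
  ]
}}

```text
time_s: 18.48
eef_pos: [488.2, -88.1, 147.8]
eef_rot: [[0.142, 0.99, -0.002], [0.99, -0.142, 0.001], [0.0, -0.002, -1.0]]
ft_force: [0.8, -0.5, 0.3]
grip_width: -0.1
finger_force: 0.0
```

{"fn": "step_arm", "kwargs": {
  "series": [
    {"x":0,"y":0,"z":-2,"ax":0,"ay":0,"az":0},
    {"x":0,"y":0,"z":0,"ax":0,"ay":0,"az":0},
    {"x":0,"y":0,"z":0,"ax":0,"ay":0,"az":0},
    {"x":0,"y":0,"z":0,"ax":0,"ay":0,"az":0}
  ]
}}

```text
time_s: 18.98
eef_pos: [488.6, -88.5, 149.1]
eef_rot: [[0.142, 0.99, -0.001], [0.99, -0.142, 0.0], [0.0, -0.001, -1.0]]
ft_force: [-0.8, -0.1, 0.5]
grip_width: -0.3
finger_force: 0.0
```

Run:
```python
from h import *
go(488.7,-88.6,138,-8.2)
S=manip.read_camera('side');cv2.imwrite('pics/s9.png',S['image'])
for l in('press_point','jack','case','lift_pad'):
    for q in manip.landmark_of(S,l)[:1]:print(l,np.round(q['location'],1),round(q['confidence'],2))
cv2.imwrite('pics/c9.png',np.hstack([cv2.resize(cv2.imread(f)[140:225,258:325],(400,507),interpolation=3) for f in('pics/s9.png','pics/s5.png')]))
```

```text
pos [488.6 -88.5 149.1] yang -8.2 shift [-0.1  0.1 11.1] az 0.0 tilt [-0.04  0.01] t 18.98 F [-0.8 -0.1  0.5] w -0.3
press_point [294.9 195.6] 0.53
jack [289.6 202.7] 0.96
case [279.  181.8] 0.82
lift_pad [285.1 182.5] 0.97
```

View pics/c9.png

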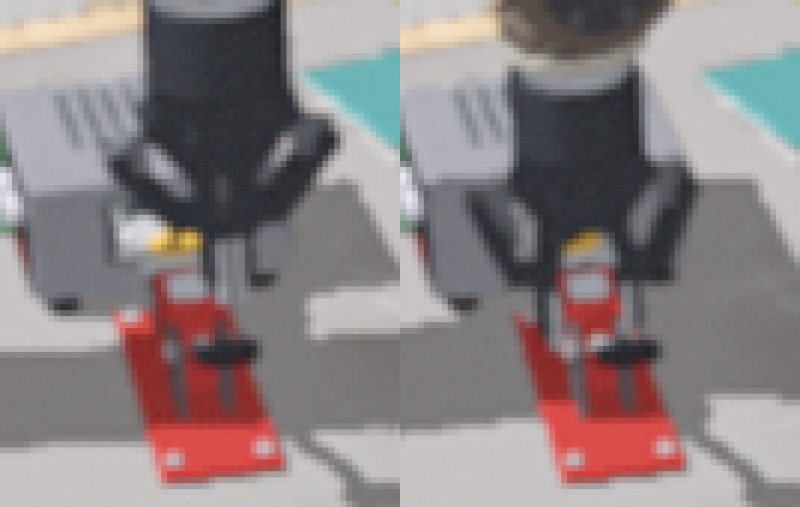

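The jack and case are back where they were, with the lever fully up (paddle at about (296,198)). Now the second push.

{"fn": "step_arm", "kwargs": {
  "series": [
    {"x":0,"y":0,"z":10,"ax":0,"ay":0,"az":0},
    {"x":0,"y":0,"z":7.1,"ax":0,"ay":0,"az":0},
    {"x":-1,"y":0,"z":5,"ax":0,"ay":0,"az":0},
    {"x":-2.8,"y":0,"z":5.2,"ax":0,"ay":0,"az":0},
    {"x":-2.8,"y":0,"z":5.3,"ax":0,"ay":0,"az":0},
    {"x":-2.4,"y":0,"z":5.5,"ax":0,"ay":0,"az":0},
    {"x":-2.3,"y":0,"z":5.6,"ax":0,"ay":0,"az":0},
    {"x":-1.6,"y":0,"z":5.5,"ax":0,"ay":0,"az":0},
    {"x":-1.4,"y":0,"z":5.5,"ax":0,"ay":0,"az":0},
    {"x":-1,"y":0,"z":5.5,"ax":0,"ay":0,"az":0}
  ]
}}

```text
time_s: 20.48
eef_pos: [486.5, -104.1, 89.3]
eef_rot: [[0.142, 0.99, 0.0], [0.99, -0.142, -0.001], [-0.001, 0.0, -1.0]]
ft_force: [-2.5, -2.1, 5.8]
grip_width: 0.0
finger_force: 2.8
```

{"fn": "step_arm", "kwargs": {
  "series": [
    {"x":-0.7,"y":0,"z":5.5,"ax":0,"ay":0,"az":0},
    {"x":-0.5,"y":0,"z":5.5,"ax":0,"ay":0,"az":0},
    {"x":0,"y":0,"z":3,"ax":0,"ay":0,"az":0},
    {"x":0,"y":0,"z":3,"ax":0,"ay":0,"az":0},
    {"x":0,"y":0,"z":2.2,"ax":0,"ay":0,"az":0},
    {"x":0,"y":0,"z":1,"ax":0,"ay":0,"az":0},
    {"x":0,"y":0,"z":0.7,"ax":0,"ay":0,"az":0},
    {"x":0,"y":0,"z":0,"ax":0,"ay":0,"az":0},
    {"x":0,"y":0,"z":0,"ax":0,"ay":0,"az":0},
    {"x":0,"y":0,"z":0,"ax":0,"ay":0,"az":0}
  ]
}}

```text
time_s: 21.72
eef_pos: [486.7, -105.7, 68.8]
eef_rot: [[0.142, 0.99, 0.001], [0.99, -0.142, -0.001], [-0.001, 0.001, -1.0]]
ft_force: [-3.2, -4.7, 8.1]
grip_width: -0.1
finger_force: 4.0
```

Just short of the earlier stop reading, so a little more.

{"fn": "step_arm", "kwargs": {
  "series": [
    {"x":0,"y":0,"z":0.6,"ax":0,"ay":0,"az":0},
    {"x":0,"y":0,"z":0.4,"ax":0,"ay":0,"az":0},
    {"x":0,"y":0,"z":0,"ax":0,"ay":0,"az":0},
    {"x":0,"y":0,"z":0,"ax":0,"ay":0,"az":0},
    {"x":0,"y":0,"z":0,"ax":0,"ay":0,"az":0}
  ]
}}

```text
time_s: 22.35
eef_pos: [486.8, -105.7, 68.3]
eef_rot: [[0.142, 0.99, 0.002], [0.99, -0.142, -0.001], [-0.001, 0.002, -1.0]]
ft_force: [-5.1, -3.7, 15.8]
grip_width: 0.3
finger_force: 8.0
```

Run:
```python
from h import *
go(486.6,-105.6,68.3,-8.2)
S=manip.read_camera('side');a=cv2.imread('pics/s8.png')
d=np.abs(S['image'].astype(float)-a)[140:230,250:350].mean()
print('mean diff to first full-down picture',d)
for l in('press_point','jack','case','lift_pad'):
    for q in manip.landmark_of(S,l)[:1]:print(l,np.round(q['location'],1),round(q['confidence'],2))
```

```text
pos [ 486.8 -105.7   68.3] yang -8.1 shift [ 0.1 -0.2 -0. ] az 0.1 tilt [ 0.09 -0.07] t 22.35 F [-5.1 -3.7 15.8] w 0.3
mean diff to first full-down picture 1.472074074074074
press_point [295.1 216.9] 0.66
jack [291.2 206.4] 0.83
case [280.7 180.9] 0.55
lift_pad [286. 178.] 0.69
```

The lever is back at its stop at 15.8 N, and the picture matches the first full press. Handing in.

```bash
python3 -c "
from plant import manip
print(manip.job_done())"
```

```text
the job is handed in; nothing more can be done
None
```

The job is handed in at about 22 s: by my measurements the jack's saddle sits under the pad to within about 2 mm, the lever was pumped once and let fully back up, and the arm now holds it at its stop with about 16 N, tab side lifted; the final pose matched the first full press in the side camera, and no verdict came back.

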